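# Open the shield box and hold its lid up

### The job

The metal shield box on the bench has to be opened so that a colleague can change the speaker in it. First swing its carry handle, which leans over the lid, right over to the back until it snaps into its end detent. Then, before touching the release tab, try the lid with a firm upward tug on its grab bar, because nobody can see whether the hidden catch has hold of it: if it is caught, slide the release tab across to free it; raise the lid to about 60 degrees and finish while still holding it there, with the carry handle still seated and everything else on the bench left in its place.

Things in the scene. Friction and masses are not known exactly. Their poses are not given: they have to be found in the camera images.
- box: the shield box: an aluminium test enclosure, 180 deep (x) x 240 wide (y) x 120 mm high plus a 25 mm thick lid (lid top 145 mm above the bench), fixed to the bench. Origin at the centre of its underside; its front faces its own -x, toward the robot; z up. Front, behind and sides of the other parts are meant in this frame.
- bail (a joint): U-shaped steel carry handle pivoting on the box's side walls, axis along the box's y; rad. 0 = forward over the lid (48 degrees above level; starts at 0 to 0.3), growing as it swings up and over; 2.31 = stop, level behind the box. 180 g; stays about where left (1 N). In the last 0.4 rad it must be pushed past two spring balls (4 N at the bar), then snaps to the stop: over 2.23 is seated.
- bail_grip (a point): middle of the carry handle's cross bar: a round rubber sleeve 18 mm thick, 130 mm long, along the box's y, 85 mm from the pivot axis; at the start 23 mm or more above the lid top. Forward, it blocks the lid after 0.14 rad. The lid's grab bar stands 55 mm or more in front of it: open the fingers only about 40 mm to take it.
- bail_hinge (a point): fixed point on the carry handle's pivot axis in the box's middle plane: 50 mm behind the box's centre, 105 mm high. At angle q the cross bar's centre is at x = -85 cos(0.835+q), z = +85 sin(0.835+q) mm from it in the box frame. The handle's side arms run 132 mm either side of the middle.
- lid (a joint): the lid, hinged along the box's far (+x) upper edge; rad, 0 = shut, growing as its front edge rises, stop at 1.8. About 500 g (varies); falls shut when let go (about 3 N at the grab bar holds it near shut). If the catch has hold of it, it lifts by only 0.01 rad (2 mm at the front) and then stops firmly.
- lid_grip (a point): middle of the lid's grab bar: a round steel bar 12 mm in diameter, 110 mm long, parallel to the box's y axis, standing on two posts 33 mm above the lid top (178 mm above the bench when shut), 62 mm in front of the box's centre. Can be pinched from above and turns in the fingers as the lid rises.
- lid_hinge (a point): fixed point on the lid's hinge axis in the middle plane: 90 mm behind the box's centre, 120 mm high. With the lid shut the grab bar's middle is 152 mm in front of it and 58 mm above it.
- catch: the catch housing, a steel block 32 deep x 130 wide x 65 mm high on the middle of the box's front; origin at the centre of its underside, 106 mm in front of the box's centre, 50 mm above the bench; top at 115 mm. A strap from the lid enters it at the middle. The hook inside cannot be seen: it may or may not have hold of the lid; both are common.
- tab (a joint): release tab on top of the catch housing; m, 0 = home (always at the start), slides 16 mm along the box's +y (to the left as seen from the robot, toward the middle) to its stop; friction about 2 N, stays where it is left. Slid fully, it throws the hidden hook clear and the hook stays clear.
- tab_top (a point): middle of the top of the release tab, a ribbed black plastic block 16 (x) x 14 (y) x 14 mm high standing on the housing top (its top 129 mm above the bench); at home 112 mm in front of and 45 mm to the -y side of the box's centre. The lid's front edge is 22 mm behind its middle.
- speaker_a: bright mini speaker, 52 mm across, 54 mm tall, 160 g; origin at the centre of its underside; a bystander, leave it where it is
- speaker_b: black mini speaker, 52 mm across, 54 mm tall, 160 g; origin at the centre of its underside; a bystander, leave it where it is
- speaker_c: silver-grey mini speaker, 52 mm across, 54 mm tall, 160 g; origin at the centre of its underside; a bystander, leave it where it is
- driver: screwdriver lying on the bench; bystander, leave it
- tape: roll of clear tape lying flat, 90 mm across, 24 mm high; bystander, leave it
- collar: black plastic collar lying flat, 68 mm across, 18 mm high; bystander, leave it
- screws: grey screw tray 75 x 110 x 28 mm behind the box; bystander, leave it

How it is judged:
On the way, in this order (a step that is already met when the one before it is completed fails the run):
1. the carry handle is swung back and seated in its end detent, the lid not yet opened (value of joint bail above 2.23 rad and value of joint lid below 0.05 rad and value of joint tab below 0.003 m), for 0.2 s.
2. the lid is tugged with the release tab still home: either the catch takes at least 3 N of the pull, or the lid comes up (value of joint tab below 0.003 m and value of joint bail above 2.23 rad and (contact force between lid and catch above 3 N or value of joint lid above 0.06 rad)), for 0.1 s.
3. the lid is raised past halfway (value of joint lid above 0.6 rad), for 0.1 s.
At the end, for the whole second after the job is handed in: The lid is held still by the fingers at 46 to 74 degrees (0.80 to 1.30 rad; the hinge is free, so nothing else carries it), and the carry handle is still seated in its rear detent (above 2.23 rad) (value of joint lid between 0.8 and 1.3 rad and velocity of joint lid between -0.05 and 0.05 rad/s and contact force between the fingers and lid above 0.4 N and contact force between lid and bail below 0.2 N and value of joint bail above 2.23 rad); the arm keeps its last pose, push and grip.
It fails at once if a bystander on the bench is shifted by more than 30 mm (distance of any of speaker_a, speaker_b, speaker_c, driver, tape, collar, screws from where it was at the start of the episode above 0.03 m).
It also fails if it takes over 67 s, if anything falls off the work surface, if the arm or the gripper's body presses on something with over 40 N, if the wrist force passes 120 N, or if a joint passes its speed limit or range.

### The arm

A 7-joint arm with a two-finger parallel gripper is mounted at the origin on the work surface. World frame = base frame: x ahead of the robot, y to its left, z up, the work surface at z = 0. Lengths are in m, angles in rad, forces in N, time in s.
With the tool pointing down it reaches from about 0.425 to 0.925 m from the base axis. Payload 6.8 kg.
Tool frame: the origin (TCP) lies midway between the tips of the shut fingers; the grasp point (between the pads) lies 19 mm behind it; x points along the fingers, z is the direction in which the jaws open and shut, and the axes are right-handed (so a half turn about x gives the same grasp; the last joint's range is limited). The gripper opens to 88 mm and grips with 3 to 60 N. Pads are 20 mm wide; open, the fingers measure 115 mm over their backs; the gripper's body (75 mm by 178 mm) begins 61 mm behind the grasp point.
Start: joints at [1.108, 0.477, 0.022, 1.555, -0.011, 1.109, -0.083], TCP at [0.235, -0.633, 0.223] pointing down, gripper open.
Joint ranges: [-2.96, 2.96], [-0.34, 2.1], [-1.41, 1.46], [0.24, 2.44], [-1.37, 4.51], [0.17, 1.92], [-2.96, 2.96]. Speed limits (rad/s): [2.39, 2.39, 3.14, 3.14, 3.14, 3.14, 3.14].

### API

Orientations are given as a 3x3 rotation matrix whose columns are the frame's x, y, z axes.
In Python, from cell import readout, viewer, env gives the robot as it stands.
- The arm moves only by the tool apply_moves, never from a script. Its argument "plan" is a list of rows, each a list of 7 numbers: the shift along the tool's x, y, z in m, then the turn, a rotation vector about the tool's x, y, z in rad, then the finger opening in m, from 0 to 0.0878. A call has 1 to 20 rows; each row shifts and turns the commanded pose from where the row before left it, along the tool's axes as they then stand; what a row does not reach is not made up. A row lasts 1/8 s, in which the tool goes at most 62.5 mm and 10.7 degrees, less where a joint would pass 70% of its speed; a pose out of reach is approached as far as the arm can. A call with a gripper value outside its range is refused whole. The fingers move at their own pace and stop on an object; "grip_force" is the grip in N (left out, the last holds). Time passes only in rows, so rows that do not move let the fingers close. It gives the time, the measured TCP pose, the force and the opening at its end, in the units of the state.
- readout.state(): the state, without advancing time (a new reading comes with each control period).
- viewer.snapshot(name): name is "scene" or "side" or "wrist"; returns a dict with "img" (420x560x3 uint8, blue, green, red), "vertical_fov" (degrees; the focal length in pixels is half the picture's height over the tangent of half this angle, whatever the lens; pixels are square), "cx", "cy" (the principal point, pixels), "k1" (the pictures are not rectified: a ray, as slopes to the right and down, at radius r is drawn at 1 + k1 r^2 times it, then the intrinsics apply), "R" (3x3) and "t" (3): a world point X has camera coordinates R X + t. Camera axes: x right, y down, z forward; pixel columns grow to the right and rows downward; lengths in m; the calibration is good to about 2 mm. A picture is of the moment at which its call begins. There is no depth.
- env.finish_job(): hands the job in, once; it reports no verdict.
The state is a dict: "time": time; "joint_pos": joint angles; "qvel": joint speeds; "tau": joint torques, N m; "tcp_pos": TCP position; "tool_rot": TCP orientation; "wrist_force": force on the tool from outside, world axes, zero at the start; "ft_torque": the same for the moment, N m; "grip_width": opening from 0.0 (shut) to 1.0 (fully open).
Only numpy, scipy, OpenCV 4.12 (cv2) and the standard library are available. Lean on these libraries where they do the work, as an engineer would, in place of code of your own. Each camera call takes 0.05 s, during which the arm holds its last target.

## Working session

There is one attempt and no reset: what is moved stays moved. The work goes in short steps, Python scripts to look and compute and a tool call to move; the robot and the scene stay as the last step left them, time stands still between calls to the robot, and variables do not carry over. Pictures are saved under pics/ and viewed, and the job is handed in when it is done.

Besides the shell and the picture viewer there is one more tool, called after "Request:" in YAML: its name, and indented under it one key for each argument. apply_moves: Moves the arm, as the interface text tells. Its arguments: {"type":"object","properties":{"plan":{"type":"array","items":{"type":"array","items":{"type":"number"}}},"grip_force":{"type":"number"}},"required":["plan"]}

```bash
ls; mkdir -p pics
python3 - <<'E'
from cell import readout, viewer, env
import cv2
s=readout.state()
for k,v in s.items(): print(k,v)
for n in ["scene","side","wrist"]:
    d=viewer.snapshot(n); cv2.imwrite(f"pics/{n}0.png",d["img"])
    print(n,{k:v for k,v in d.items() if k!="img"})
E
```

```text
pics
time 0.0
joint_pos [ 1.10793979  0.47781164  0.02233092  1.5564565  -0.01151195  1.10933298
 -0.08309743]
qvel [-0.00010613 -0.00169098  0.00188576 -0.00086873  0.00154033 -0.0004247
  0.0017816 ]
tau [ 5.80829396e-05 -5.82849205e+01  1.53424066e+00 -2.72613770e+01
 -5.45319216e-02  1.70001516e-02  1.73802759e-04]
tcp_pos [ 0.23424486 -0.63238641  0.22167171]
tool_rot [[-7.69934471e-04  9.37721789e-01  3.47386317e-01]
 [ 1.71571870e-03  3.47387147e-01 -9.37720228e-01]
 [-9.99998232e-01 -1.25965929e-04 -1.87633215e-03]]
wrist_force [-0.36524322  0.11730141  0.93409333]
ft_torque [ 0.00630841 -0.03250724 -0.0044085 ]
grip_width 1.0036805809931222
scene {'vertical_fov': 42.41314260796028, 'cx': 273.4802296047049, 'cy': 209.24930371685437, 'k1': -0.028077777851916935, 'R': array([[-0.21975596,  0.9752684 ,  0.02364018],
       [ 0.53125715,  0.13996141, -0.83556965],
       [-0.81821339, -0.1710624 , -0.54887567]]), 't': array([ 0.1005552 , -0.1744073 ,  1.75104158])}
side {'vertical_fov': 46.34220982066779, 'cx': 282.5201302579578, 'cy': 211.846350156925, 'k1': 0.04734760103299133, 'R': array([[-0.82976776, -0.55809501,  0.00392744],
       [-0.36649471,  0.53956498, -0.7579916 ],
       [ 0.42091222, -0.63039638, -0.65225249]]), 't': array([0.47827581, 0.27897287, 1.09725201])}
wrist {'vertical_fov': 71.60262591926399, 'cx': 284.0457918743392, 'cy': 206.76910694919928, 'k1': 0.015659036628432092, 'R': array([[ 0.34823107, -0.93740721, -0.00168688],
       [-0.90190264, -0.33553121,  0.27201183],
       [-0.25555185, -0.09320156, -0.96229243]]), 't': array([-0.67452754, -0.03404694,  0.39137848])}
```

View pics/scene0.png

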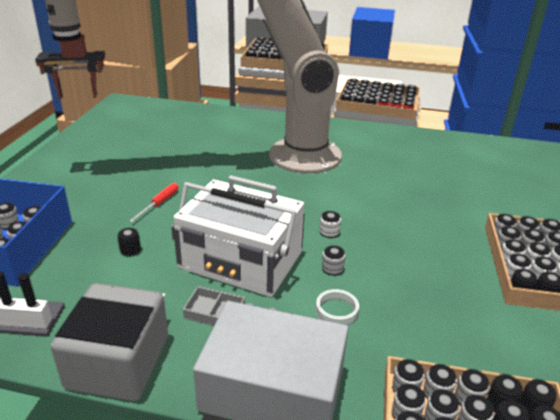

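View pics/side0.png

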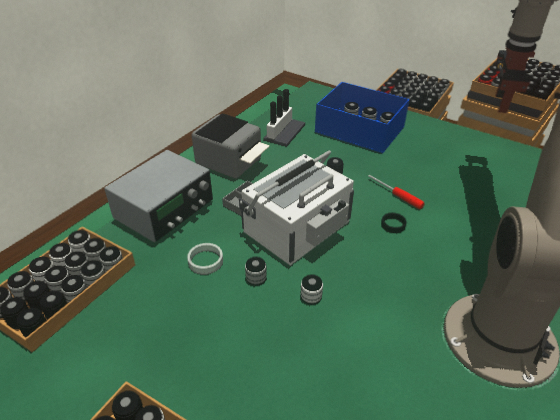

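View pics/wrist0.png

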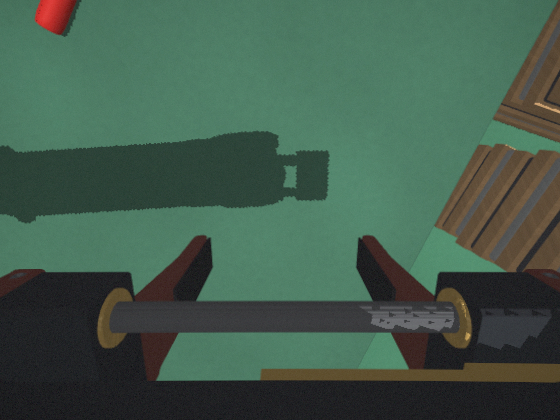

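The scene view looks from behind the box (around px 240,230) toward the robot, and the side view from its left (box around px 298,210). I'll enlarge the box.

```bash
cat > h.py <<'E'
import numpy as np, cv2
from scipy.optimize import least_squares
def K(d):
    f=420/2/np.tan(np.radians(d["vertical_fov"])/2); return f
def ray(d,u,v):
    f=K(d); m=np.array([(u-d["cx"])/f,(v-d["cy"])/f]); p=m.copy()
    for _ in range(30): p=m/(1+d["k1"]*(p@p))
    R=np.array(d["R"]);t=np.array(d["t"])
    o=-R.T@t; r=R.T@np.array([p[0],p[1],1.]); return o,r/np.linalg.norm(r)
def onz(d,u,v,z):
    o,r=ray(d,u,v); return o+r*(z-o[2])/r[2]
def proj(d,X):
    c=np.array(d["R"])@np.array(X)+np.array(d["t"]); p=c[:2]/c[2]; p=p*(1+d["k1"]*(p@p)); f=K(d)
    return np.array([p[0]*f+d["cx"],p[1]*f+d["cy"]])
def tri(l):
    A=np.zeros((3,3));b=np.zeros(3)
    for d,u,v in l:
        o,r=ray(d,u,v);P=np.eye(3)-np.outer(r,r);A+=P;b+=P@o
    X=np.linalg.solve(A,b); return X,[np.linalg.norm(np.cross(ray(d,u,v)[1],X-ray(d,u,v)[0])) for d,u,v in l]
E
python3 - <<'E'
from cell import viewer
import cv2,pickle
D={n:viewer.snapshot(n) for n in ["scene","side"]}
pickle.dump(D,open("d0.pkl","wb"))
cv2.imwrite("pics/sc_crop.png",cv2.resize(D["scene"]["img"][165:305,160:320],None,fx=5,fy=4.25*5/4.25*0.85,interpolation=cv2.INTER_CUBIC)[:600])
cv2.imwrite("pics/sd_crop.png",cv2.resize(D["side"]["img"][145:265,220:380],None,fx=5,fy=5,interpolation=cv2.INTER_CUBIC))
E
```

```text
(no output)
```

View pics/sc_crop.png

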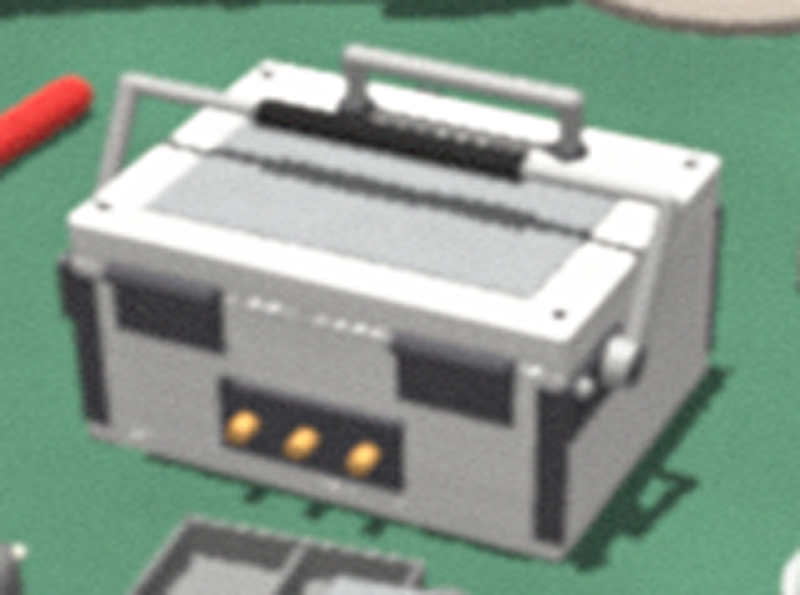

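View pics/sd_crop.png

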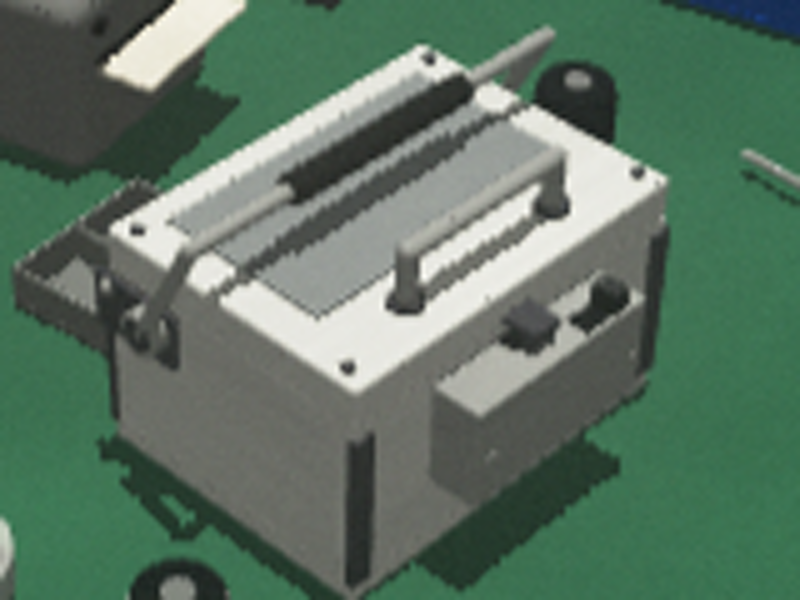

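Scene crop: lid-top corners at crop (70,217), (570,335), (720,157), (265,60). Side crop: (425,45), (112,232), (355,392), (667,183). The black sleeve and grab bar show in both views, so I'll compute from these.

```bash
cat > m.py <<'E'
import pickle
from h import *
D=pickle.load(open("d0.pkl","rb"))
S=lambda u,v:(D["scene"],(u+.5)/5+160-.5,(v+.5)/4.25+165-.5)
T=lambda u,v:(D["side"],(u+.5)/5+220-.5,(v+.5)/5+145-.5)
P={"+x-y":((70,217),(425,45)),"+x+y":((570,335),(112,232)),"-x+y":((720,157),(355,392)),"-x-y":((265,60),(667,183)),
"barR(-y)":((352,50),(560,155)),"barL(+y)":((580,98),(403,247)),"slv-y":((258,112),(470,85)),"slv+y":((524,168),(288,190))}
C={}
for k,(a,b) in P.items():
    X,e=tri([S(*a),T(*b)]); print(k,X.round(4),np.round(e,4), "sc@.145",onz(*S(*a),.145).round(4)[:2],"sd",onz(*T(*b),.145).round(4)[:2]); C[k]=X
    if len(C)<=4: C[k]=(onz(*S(*a),.145)+onz(*T(*b),.145))/2
c=sum(C[k] for k in list(P)[:4])/4
yv=(C["+x+y"]-C["+x-y"]+C["-x+y"]-C["-x-y"])/2; xv=(C["+x+y"]+C["+x-y"]-C["-x+y"]-C["-x-y"])/2
print("c",c,"dims",np.linalg.norm(xv),np.linalg.norm(yv))
a1=np.arctan2(xv[1],xv[0]);a2=np.arctan2(-yv[0],yv[1]);print("yaw",a1,a2)
a=(a1*.18+a2*.24)/.42; R=np.array([[np.cos(a),-np.sin(a),0],[np.sin(a),np.cos(a),0],[0,0,1]]);print(a)
for k in list(P)[4:]: print(k, "boxframe",(R.T@(C[k]-[c[0],c[1],0])).round(4))
def W(p): return R@np.array(p)+[c[0],c[1],0]
print("lidgrip",W([-.062,0,.178]),"bailhinge",W([.05,0,.105]))
im=D["side"]["img"].copy()
E
python3 m.py
```

```text
+x-y [ 0.6304 -0.1903  0.1441] [0.0009 0.0009] sc@.145 [ 0.6326 -0.1887] sd [ 0.63   -0.1905]
+x+y [0.6733 0.0445 0.1436] [0.0012 0.0012] sc@.145 [0.6763 0.046 ] sd [0.6724 0.0444]
-x+y [0.5022 0.0774 0.1451] [0.0004 0.0004] sc@.145 [0.5025 0.0778] sd [0.5022 0.0769]
-x-y [ 0.4572 -0.1556  0.1441] [0.0013 0.0013] sc@.145 [ 0.457  -0.1565] sd [ 0.4565 -0.1526]
barR(-y) [ 0.4938 -0.1003  0.1801] [0.0003 0.0003] sc@.145 [ 0.4349 -0.1187] sd [ 0.5152 -0.1425]
barL(+y) [0.5179 0.0131 0.1825] [0.0014 0.0014] sc@.145 [0.4586 0.0019] sd [ 0.5424 -0.0291]
slv-y [ 0.5636 -0.1248  0.1796] [0.0019 0.0019] sc@.145 [ 0.5125 -0.1418] sd [ 0.5886 -0.1712]
slv+y [0.5905 0.0049 0.1815] [0.0008 0.0008] sc@.145 [ 0.5363 -0.007 ] sd [ 0.6178 -0.0356]
c [ 0.5661786  -0.05540477  0.145     ] dims 0.17651157231571427 0.23751218617318037
yaw -0.19173207476981385 -0.18772722975981918
-0.18944359190695975
barR(-y) boxframe [-0.0627 -0.0577  0.1801]
barL(+y) boxframe [-0.0603  0.0582  0.1825]
slv-y boxframe [ 0.0105 -0.0686  0.1796]
slv+y boxframe [0.0126 0.0638 0.1815]
lidgrip [ 0.50528783 -0.04372939  0.178     ] bailhinge [ 0.61528406 -0.06482039  0.105     ]
```

```bash
cat > g.py <<'E'
import numpy as np
from scipy.spatial.transform import Rotation as Ro
from cell import readout
c=np.array([.5662,-.0554,0]);a=-.1894
B=np.array([[np.cos(a),-np.sin(a),0],[np.sin(a),np.cos(a),0],[0,0,1]])
def W(p): return B@np.array(p)+c
def toolR(tilt=0):  # tilt: tips swing toward box -x
    x=B@np.array([-np.sin(tilt),0,-np.cos(tilt)]); z=B@np.array([np.cos(tilt),0,-np.sin(tilt)])
    return np.column_stack([x,np.cross(z,x),z])
def to(p,tilt=0,s=None):
    s=s or readout.state();R=np.array(s["tool_rot"])
    T=toolR(tilt); rv=Ro.from_matrix(R.T@T).as_rotvec()
    d=W(p)-s["tcp_pos"]
    print("turn",rv.round(4),"shift(now axes)",(R.T@d).round(4),"shift(after turn axes)",(T.T@d).round(4),"tcp box",(B.T@(s["tcp_pos"]-c)).round(4), "F(box)",(B.T@s["wrist_force"]).round(2),"gw",round(s["grip_width"],3),"t",round(s["time"],2))
E
python3 -c "
from g import *
to([.0115,0,.30])"
```

```text
turn [-1.0266e+00 -8.0000e-04 -4.0000e-04] shift(now axes) [-0.0775  0.5215 -0.4202] shift(after turn axes) [-0.0778  0.6295  0.2287] tcp box [-0.2172 -0.6295  0.2222] F(box) [-0.14  0.13 -0.18] gw 0.999 t 0.25
```

Request:
apply_moves:
  plan:
    - [-0.013, 0, 0, -0.171, 0, 0, 0.04]
    - [-0.013, 0, 0, -0.171, 0, 0, 0.04]
    - [-0.013, 0, 0, -0.171, 0, 0, 0.04]
    - [-0.013, 0, 0, -0.171, 0, 0, 0.04]
    - [-0.013, 0, 0, -0.171, 0, 0, 0.04]
    - [-0.013, 0, 0, -0.171, 0, 0, 0.04]
    - [0, 0.048, 0.0176, 0, 0, 0, 0.04]
    - [0, 0.048, 0.0176, 0, 0, 0, 0.04]
    - [0, 0.048, 0.0176, 0, 0, 0, 0.04]
    - [0, 0.048, 0.0176, 0, 0, 0, 0.04]
    - [0, 0.048, 0.0176, 0, 0, 0, 0.04]
    - [0, 0.048, 0.0176, 0, 0, 0, 0.04]
    - [0, 0.048, 0.0176, 0, 0, 0, 0.04]
    - [0, 0.048, 0.0176, 0, 0, 0, 0.04]
    - [0, 0.048, 0.0176, 0, 0, 0, 0.04]
    - [0, 0.048, 0.0176, 0, 0, 0, 0.04]
    - [0, 0.048, 0.0176, 0, 0, 0, 0.04]
    - [0, 0.048, 0.0176, 0, 0, 0, 0.04]
    - [0, 0.048, 0.0176, 0, 0, 0, 0.04]
    - [0, 0, 0, 0, 0, 0, 0.04]
  grip_force: 20

```text
time: 2.75
tcp_pos: [0.5783, -0.0584, 0.3006]
tool_rot: [[0.001, 0.182, 0.983], [0.003, 0.983, -0.182], [-1.0, 0.003, 0.0]]
wrist_force: [-0.6, -0.4, -0.2]
grip_width: 0.458
```

Run:
```python
from g import *
from h import *
from cell import viewer
to([.0115,0,.22])
for n in ["wrist","side"]:
    d=viewer.snapshot(n); im=d["img"].copy()
    for p in [[.0115,0,.1805],[.0115,.065,.1805],[.0115,-.065,.1805],[-.062,0,.178],[-.062,.055,.178],[-.112,-.045,.129]]:
        q=proj(d,W(p)); cv2.circle(im,tuple(int(round(x)) for x in q),2,(0,0,255),-1)
    cv2.imwrite(f"pics/{n}1.png",im)
```

```text
turn [ 0.0068  0.0001 -0.0026] shift(now axes) [ 0.0806  0.0004 -0.0009] shift(after turn axes) [ 0.0806  0.0006 -0.0009] tcp box [ 0.0124 -0.0006  0.3006] F(box) [-0.56 -0.5  -0.25] gw 0.458 t 2.75
```

View pics/wrist1.png

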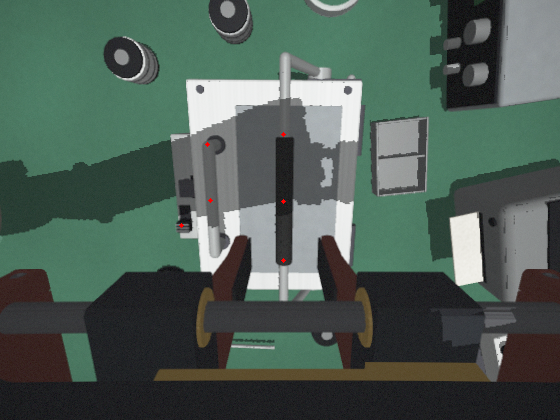

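View pics/side1.png

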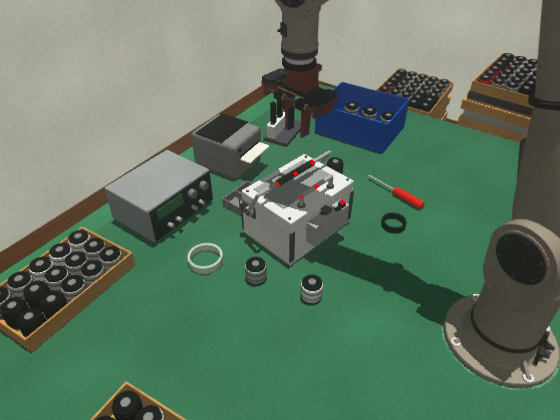

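The wrist view shows the projected points on the sleeve (px 284,138–262), and about 2 px left of the grab bar and tab. The pose is good to about 2 mm, so I descend and close.

Request:
apply_moves:
  plan:
    - [0.026, 0, 0, 0, 0, 0, 0.04]
    - [0.026, 0, 0, 0, 0, 0, 0.04]
    - [0.026, 0, 0, 0, 0, 0, 0.04]
    - [0.026, 0, 0, 0, 0, 0, 0.04]
    - [0.026, 0, 0, 0, 0, 0, 0.04]
    - [0, 0, 0, 0, 0, 0, 0.04]
    - [0, 0, 0, 0, 0, 0, 0.0]
    - [0, 0, 0, 0, 0, 0, 0.0]
    - [0, 0, 0, 0, 0, 0, 0.0]
    - [0, 0, 0, 0, 0, 0, 0.0]

```text
time: 4.1
tcp_pos: [0.5774, -0.0636, 0.1717]
tool_rot: [[0.001, 0.189, 0.982], [-0.001, 0.982, -0.189], [-1.0, -0.0, 0.001]]
wrist_force: [-2.8, -0.6, 5.8]
grip_width: 0.197
```

Run:
```python
from g import *
s=readout.state(); to([.0115,0,.1705])
p=B.T@(s["tcp_pos"]-c); bx=p[0]-.05; 
th=np.arccos(-bx/.085); print("th",th,"q",th-.835,"barz",.105+.085*np.sin(th),"tcp below bar",.105+.085*np.sin(th)-p[2])
pts=[[-np.cos(t)*85+50,105+85*np.sin(t)] for t in np.linspace(th,3.2,19)]
print(np.round(np.diff(pts,axis=0),1).tolist())
```

```text
turn [-0.0008  0.0012  0.0004] shift(now axes) [ 0.0012  0.006  -0.0011] shift(after turn axes) [ 0.0012  0.006  -0.0011] tcp box [ 0.0126 -0.006   0.1717] F(box) [-2.67 -1.08  5.8 ] gw 0.197 t 4.1
th 1.1146533520856539 q 0.2796533520856539 barz 0.18130944251518752 tcp below bar 0.009603104540495705
[[9.1, 3.8], [9.5, 2.7], [9.7, 1.6], [9.8, 0.5], [9.8, -0.6], [9.7, -1.8], [9.4, -2.9], [9.0, -3.9], [8.5, -5.0], [7.9, -5.9], [7.1, -6.8], [6.3, -7.6], [5.4, -8.2], [4.4, -8.8], [3.3, -9.3], [2.3, -9.6], [1.1, -9.8], [-0.0, -9.8]]
```

Request:
apply_moves:
  plan:
    - [-0.0038, 0, 0.0091, 0, 0, 0, 0]
    - [-0.0027, 0, 0.0095, 0, 0, 0, 0]
    - [-0.0016, 0, 0.0097, 0, 0, 0, 0]
    - [-0.0005, 0, 0.0098, 0, 0, 0, 0]
    - [0.0006, 0, 0.0098, 0, 0, 0, 0]
    - [0.0018, 0, 0.0097, 0, 0, 0, 0]
    - [0.0029, 0, 0.0094, 0, 0, 0, 0]
    - [0.0039, 0, 0.009, 0, 0, 0, 0]
    - [0.005, 0, 0.0085, 0, 0, 0, 0]
    - [0.0059, 0, 0.0079, 0, 0, 0, 0]
    - [0.0068, 0, 0.0071, 0, 0, 0, 0]
    - [0.0076, 0, 0.0063, 0, 0, 0, 0]
    - [0, 0, 0, 0, 0, 0, 0]

```text
time: 5.72
tcp_pos: [0.6816, -0.0836, 0.1437]
tool_rot: [[0.001, 0.189, 0.982], [0.0, 0.982, -0.189], [-1.0, 0.0, 0.001]]
wrist_force: [0.3, -1.9, -3.2]
grip_width: 0.198
```

Run:
```python
from g import *
from cell import viewer
import cv2
s=readout.state(); to([.108,0,.153])
p=B.T@(s["tcp_pos"]-c);print("expected below bar .0096; angle from pos",np.arctan2(p[2]+.0096-.105,-(p[0]-.05)),np.hypot(p[2]+.0096-.105,(p[0]-.05)))
d=viewer.snapshot("scene")["img"][165:305,160:320]
cv2.imwrite("pics/sc2.png",cv2.resize(d,None,fx=4,fy=4))
```

```text
turn [-0.0007  0.0006 -0.0003] shift(now axes) [-0.0093  0.006  -0.0107] shift(after turn axes) [-0.0093  0.006  -0.0107] tcp box [ 0.1187 -0.006   0.1437] F(box) [ 0.69 -1.79 -3.18] gw 0.198 t 5.72
expected below bar .0096; angle from pos 2.5285239916657067 0.08395093309893173
```

View pics/sc2.png

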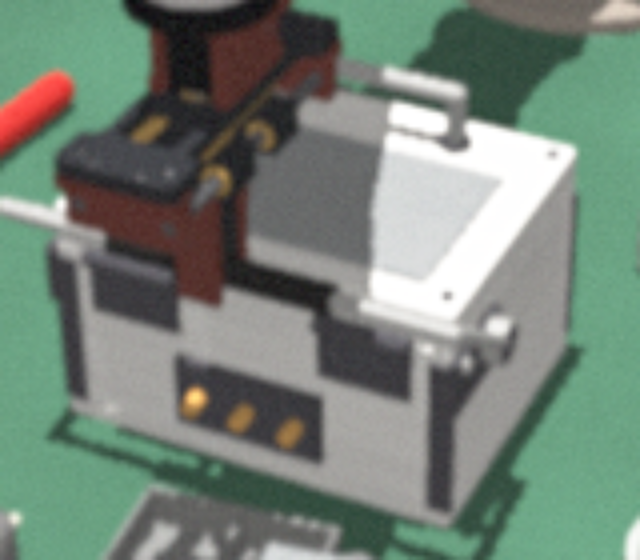

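The handle is following at about th 2.53 and the sleeve is still in the fingers. I push on through the detent.

Request:
apply_moves:
  plan:
    - [0.0082, 0, 0.0054, 0, 0, 0, 0]
    - [0.0088, 0, 0.0044, 0, 0, 0, 0]
    - [0.0093, 0, 0.0033, 0, 0, 0, 0]
    - [0.0096, 0, 0.0023, 0, 0, 0, 0]
    - [0.0098, 0, 0.0011, 0, 0, 0, 0]
    - [0.005, 0, 0, 0, 0, 0, 0]
    - [0, 0, 0, 0, 0, 0, 0]

```text
time: 6.65
tcp_pos: [0.6987, -0.0868, 0.0934]
tool_rot: [[0.003, 0.189, 0.982], [0.0, 0.982, -0.189], [-1.0, 0.001, 0.003]]
wrist_force: [5.8, -3.4, -3.7]
grip_width: 0.198
```

Run:
```python
from g import *
from cell import viewer
import cv2
s=readout.state(); to([.135,0,.0954])
p=B.T@(s["tcp_pos"]-c);print(np.arctan2(p[2]+.0096-.105,-(p[0]-.05)),np.hypot(p[2]+.0096-.105,(p[0]-.05)))
d=viewer.snapshot("scene")["img"][165:305,160:320]
cv2.imwrite("pics/sc3.png",cv2.resize(d,None,fx=4,fy=4))
```

```text
turn [-0.0007  0.0031 -0.0008] shift(now axes) [-0.002   0.0059 -0.001 ] shift(after turn axes) [-0.002   0.0059 -0.001 ] tcp box [ 0.136  -0.0059  0.0934] F(box) [ 6.3  -2.26 -3.66] gw 0.198 t 6.65
-3.118050324983029 0.08606134763501337
```

View pics/sc3.png

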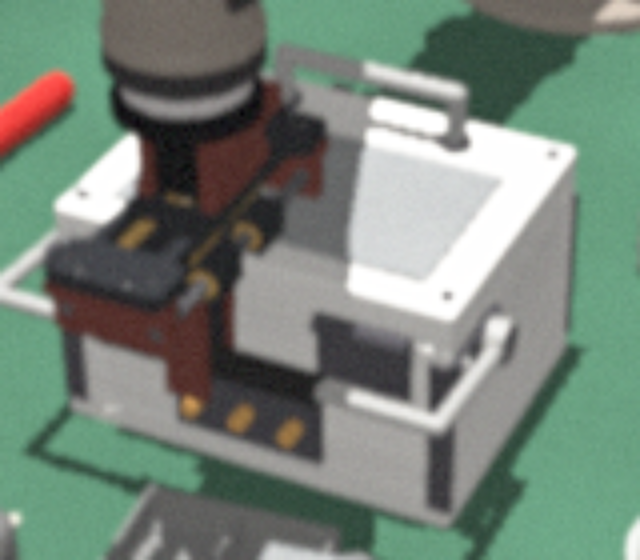

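Request:
apply_moves:
  plan:
    - [0.004, 0, -0.001, 0, 0, 0, 0]
    - [0.003, 0, 0, 0, 0, 0, 0]
    - [0, 0, 0, 0, 0, 0, 0]
    - [0, 0, 0, 0, 0, 0, 0]

```text
time: 7.2
tcp_pos: [0.6989, -0.0868, 0.0876]
tool_rot: [[0.006, 0.189, 0.982], [-0.0, 0.982, -0.189], [-1.0, 0.001, 0.006]]
wrist_force: [6.4, -4.8, -1.8]
grip_width: 0.2
```

Run:
```python
from g import *
to([.135,0,.0954])
```

```text
turn [-0.001   0.0058 -0.001 ] shift(now axes) [-0.0078  0.0059 -0.0012] shift(after turn axes) [-0.0078  0.0059 -0.0012] tcp box [ 0.1362 -0.0059  0.0876] F(box) [ 7.22 -3.47 -1.77] gw 0.2 t 7.2
```

Request:
apply_moves:
  plan:
    - [0, 0, 0, 0, 0, 0, 0.04]
    - [0, 0, 0, 0, 0, 0, 0.04]
    - [-0.02, 0, -0.001, 0, 0, 0, 0.04]
    - [-0.04, 0, 0, 0, 0, 0, 0.04]
    - [-0.05, 0, 0, 0, 0, 0, 0.04]
    - [-0.05, 0, -0.05, 0, 0, 0, 0.04]
    - [0, 0, -0.05, 0, 0, 0, 0.04]
    - [0, 0, -0.05, 0, 0, 0, 0.04]
    - [0, 0, 0, 0, 0, 0, 0.04]

```text
time: 8.32
tcp_pos: [0.5504, -0.058, 0.2427]
tool_rot: [[-0.001, 0.187, 0.982], [-0.002, 0.982, -0.187], [-1.0, -0.002, -0.0]]
wrist_force: [0.4, -0.4, 0.2]
grip_width: 0.457
```

Run:
```python
from g import *
from h import *
from cell import viewer
to([-.0605,0,.21])
d=viewer.snapshot("scene");im=d["img"].copy()
for q in (2.0,2.31): 
  for y in (-.065,.065): print(q,proj(d,W([.05-.085*np.cos(.835+q),y,.105+.085*np.sin(.835+q)])))
cv2.imwrite("pics/sc4.png",cv2.resize(im[165:305,160:320],None,fx=5,fy=4.25,interpolation=cv2.INTER_CUBIC))
d=viewer.snapshot("wrist");im=d["img"].copy()
for p in [[.135,0.065,.105],[.135,-.065,.105],[-.062,0,.178],[-.062,.055,.178],[-.112,-.045,.129],[-.09,.12,.145],[.09,.12,.145],[-.09,-.12,.145],[.09,-.12,.145]]:
        q=proj(d,W(p)); cv2.circle(im,tuple(int(round(x)) for x in q),2,(0,0,255),-1)
cv2.imwrite("pics/wr4.png",im)
```

```text
turn [ 0.0012 -0.0002  0.0019] shift(now axes) [ 0.0327  0.0056 -0.0455] shift(after turn axes) [ 0.0327  0.0055 -0.0455] tcp box [-0.015  -0.0055  0.2427] F(box) [ 0.47 -0.34  0.24] gw 0.457 t 8.32
2.0 [185.32101829 237.08019774]
2.0 [240.34328717 253.28837119]
2.31 [185.1527745  247.86235209]
2.31 [239.61331008 264.31579886]
```

View pics/sc4.png

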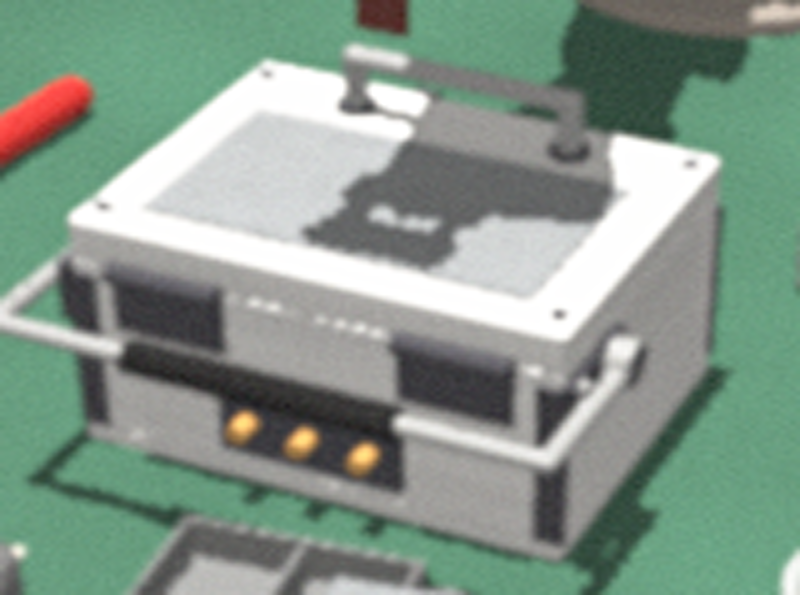

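View pics/wr4.png

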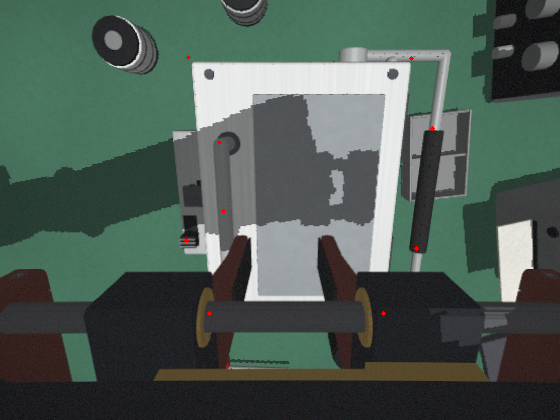

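The handle is seated. The sleeve ends at px (184.4,248.5) and (239.6,263.4) match the q=2.31 prediction within 1 px. Next is the grab bar.

Request:
apply_moves:
  plan:
    - [0, 0.005, -0.0235, 0, 0, 0, 0.04]
    - [0, 0, -0.0235, 0, 0, 0, 0.04]
    - [0, 0, 0, 0, 0, 0, 0.04]
    - [0.021, 0, 0, 0, 0, 0, 0.04]
    - [0.021, 0, 0, 0, 0, 0, 0.04]
    - [0.021, 0, 0, 0, 0, 0, 0.04]
    - [0.02, 0, 0, 0, 0, 0, 0.04]
    - [0, 0, 0, 0, 0, 0, 0.0]
    - [0, 0, 0, 0, 0, 0, 0.0]
    - [0, 0, 0, 0, 0, 0, 0.0]
    - [0, 0, 0, 0, 0, 0, 0.0]
  grip_force: 35

```text
time: 9.8
tcp_pos: [0.5064, -0.0446, 0.1587]
tool_rot: [[-0.004, 0.189, 0.982], [-0.0, 0.982, -0.189], [-1.0, -0.001, -0.004]]
wrist_force: [-9.1, 1.7, 6.4]
grip_width: 0.129
```

Run:
```python
from g import *
to([-.062,0,.159])
```

```text
turn [-0.0004 -0.004   0.001 ] shift(now axes) [-0.0003  0.0006 -0.0012] shift(after turn axes) [-0.0003  0.0006 -0.0012] tcp box [-0.0608 -0.0006  0.1587] F(box) [-9.27 -0.08  6.4 ] gw 0.129 t 9.8
```

Gripped (opening 11.4 mm). Tug upward in small steps.

Request:
apply_moves:
  plan:
    - [-0.002, 0, 0.001, 0, 0, 0, 0.0]
    - [-0.002, 0, 0, 0, 0, 0, 0.0]
    - [-0.002, 0, 0, 0, 0, 0, 0.0]
    - [0, 0, 0, 0, 0, 0, 0.0]

```text
time: 10.3
tcp_pos: [0.5085, -0.045, 0.1643]
tool_rot: [[-0.002, 0.189, 0.982], [0.0, 0.982, -0.189], [-1.0, -0.0, -0.002]]
wrist_force: [-5.9, 1.9, -1.9]
grip_width: 0.129
```

Run:
```python
from g import *
to([-.062,0,.159])
```

```text
turn [-0.0006 -0.0017  0.0002] shift(now axes) [ 0.0053  0.0007 -0.0034] shift(after turn axes) [ 0.0053  0.0007 -0.0034] tcp box [-0.0586 -0.0007  0.1643] F(box) [-6.19  0.78 -1.9 ] gw 0.129 t 10.3
```

Request:
apply_moves:
  plan:
    - [-0.003, 0, 0.002, 0, 0, 0, 0.0]
    - [-0.003, 0, 0.0015, 0, 0, 0, 0.0]
    - [-0.003, 0, 0.0015, 0, 0, 0, 0.0]
    - [0, 0, 0, 0, 0, 0, 0.0]

```text
time: 10.8
tcp_pos: [0.5123, -0.0458, 0.173]
tool_rot: [[-0.004, 0.189, 0.982], [0.0, 0.982, -0.189], [-1.0, -0.001, -0.004]]
wrist_force: [-8.9, 3.7, 0.6]
grip_width: 0.123
```

Run:
```python
from g import *
from cell import viewer
import cv2
to([-.062,0,.159])
for n in("scene","side"):
  d=viewer.snapshot(n)["img"]
  d=d[165:305,160:320] if n=="scene" else d[145:265,220:380]
  cv2.imwrite(f"pics/{n}5.png",cv2.resize(d,None,fx=4,fy=4))
```

```text
turn [-0.0004 -0.0043  0.0006] shift(now axes) [ 0.014   0.0007 -0.0072] shift(after turn axes) [ 0.014   0.0007 -0.0072] tcp box [-0.0548 -0.0007  0.173 ] F(box) [-9.43  1.93  0.63] gw 0.123 t 10.8
```

View pics/side5.png

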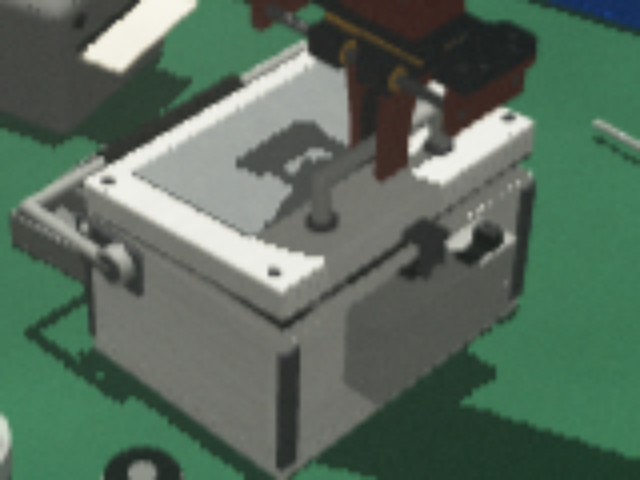

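View pics/scene5.png

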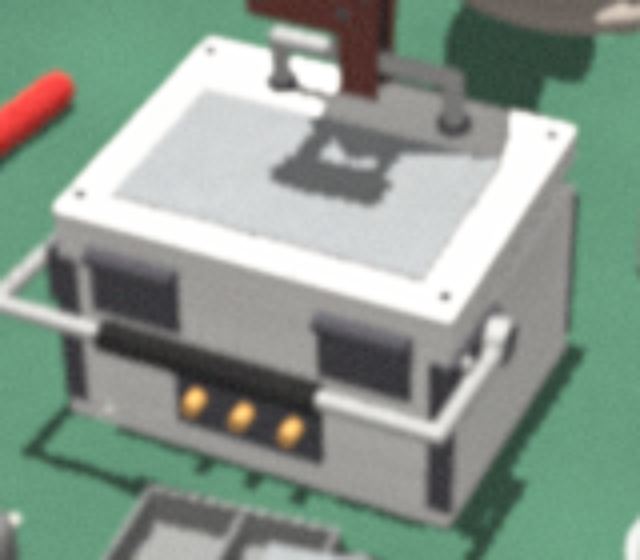

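The lid has come up: there is a visible gap at the front edge, around crop (285,320) in the side view. It rose about 0.09 rad with little force and the tab is still home, so the catch does not have hold and I leave the tab alone. Next I compute the arc to about 1.03 rad with a small tool tilt.

Run:
```python
from g import *
N=18
ph=np.linspace(.094,1.03,N+1); tl=np.linspace(0,.36,N+1)
def T(t): return np.array([-np.sin(t),-np.cos(t)]),np.array([np.cos(t),-np.sin(t)])
r=np.hypot(.152,.058);a0=np.arctan2(.058,-.152)
P=[np.array([.09+r*np.cos(a0-f),.12+r*np.sin(a0-f)])+.019*T(t)[0] for f,t in zip(ph,tl)]
print(P[0],P[-1])
for i in range(N):
    d=P[i+1]-P[i]; x,z=T(tl[i]); print([round(d@x,4),0,round(d@z,4)])
t=toolR(0).T@toolR(.02);print(Ro.from_matrix(t).as_rotvec())
```

```text
[-0.05588498  0.17301091] [0.05477767 0.2623869 ]
[np.float64(-0.0075), 0, np.float64(0.0036)]
[np.float64(-0.0074), 0, np.float64(0.0038)]
[np.float64(-0.0072), 0, np.float64(0.004)]
[np.float64(-0.0071), 0, np.float64(0.0043)]
[np.float64(-0.0069), 0, np.float64(0.0045)]
[np.float64(-0.0068), 0, np.float64(0.0047)]
[np.float64(-0.0066), 0, np.float64(0.0049)]
[np.float64(-0.0064), 0, np.float64(0.0051)]
[np.float64(-0.0062), 0, np.float64(0.0053)]
[np.float64(-0.0061), 0, np.float64(0.0055)]
[np.float64(-0.0059), 0, np.float64(0.0057)]
[np.float64(-0.0057), 0, np.float64(0.0059)]
[np.float64(-0.0055), 0, np.float64(0.0061)]
[np.float64(-0.0053), 0, np.float64(0.0062)]
[np.float64(-0.005), 0, np.float64(0.0064)]
[np.float64(-0.0048), 0, np.float64(0.0066)]
[np.float64(-0.0046), 0, np.float64(0.0067)]
[np.float64(-0.0044), 0, np.float64(0.0069)]
[-8.86849457e-18  2.00000000e-02 -1.29345725e-19]
```

Request:
apply_moves:
  plan:
    - [-0.0075, 0, 0.003, 0, 0.02, 0, 0]
    - [-0.0074, 0, 0.0035, 0, 0.02, 0, 0]
    - [-0.0072, 0, 0.004, 0, 0.02, 0, 0]
    - [-0.0071, 0, 0.0043, 0, 0.02, 0, 0]
    - [-0.0069, 0, 0.0045, 0, 0.02, 0, 0]
    - [-0.0068, 0, 0.0047, 0, 0.02, 0, 0]
    - [-0.0066, 0, 0.0049, 0, 0.02, 0, 0]
    - [-0.0064, 0, 0.0051, 0, 0.02, 0, 0]
    - [0, 0, 0, 0, 0, 0, 0]

```text
time: 12.02
tcp_pos: [0.5503, -0.053, 0.2275]
tool_rot: [[-0.16, 0.189, 0.969], [0.03, 0.982, -0.186], [-0.987, -0.0, -0.163]]
wrist_force: [-9.6, 0.7, 5.5]
grip_width: 0.128
```

Run:
```python
from g import *
s=readout.state();to([-.062,0,.159])
p=B.T@(s["tcp_pos"]-c-.019*s["tool_rot"][:,0]); r=p-[.09,0,.12]
print("r",np.hypot(r[0],r[2]),.1627,"lid",np.arctan2(.058,-.152)-np.arctan2(r[2],r[0]))
```

```text
turn [-0.0006 -0.1633  0.0003] shift(now axes) [ 0.0751  0.0007 -0.0342] shift(after turn axes) [ 0.0685  0.0007 -0.0459] tcp box [-0.0161 -0.0007  0.2275] F(box) [-9.55 -1.08  5.53] gw 0.128 t 12.03
r 0.16296001690657336 0.1627 lid 0.5220654414799077
```

Request:
apply_moves:
  plan:
    - [-0.0067, 0, 0.0044, 0, 0.02, 0, 0]
    - [-0.0061, 0, 0.0055, 0, 0.02, 0, 0]
    - [-0.0059, 0, 0.0057, 0, 0.02, 0, 0]
    - [-0.0057, 0, 0.0059, 0, 0.02, 0, 0]
    - [-0.0055, 0, 0.0061, 0, 0.02, 0, 0]
    - [-0.0053, 0, 0.0062, 0, 0.02, 0, 0]
    - [-0.005, 0, 0.0064, 0, 0.02, 0, 0]
    - [-0.0048, 0, 0.0066, 0, 0.02, 0, 0]
    - [-0.0046, 0, 0.0067, 0, 0.02, 0, 0]
    - [-0.0044, 0, 0.0069, 0, 0.02, 0, 0]
    - [0, 0, 0, 0, 0, 0, 0]
    - [0, 0, 0, 0, 0, 0, 0]
    - [0, 0, 0, 0, 0, 0, 0]

```text
time: 13.65
tcp_pos: [0.6224, -0.0669, 0.2656]
tool_rot: [[-0.343, 0.189, 0.92], [0.067, 0.982, -0.177], [-0.937, 0.001, -0.349]]
wrist_force: [-2.0, 1.3, 6.3]
grip_width: 0.128
```

Run:
```python
from g import *
from h import *
from cell import viewer
s=readout.state();to([-.062,0,.159])
p=B.T@(s["tcp_pos"]-c-.019*s["tool_rot"][:,0]); r=p-[.09,0,.12]
print("r",np.hypot(r[0],r[2]),.1627,"lid",np.arctan2(.058,-.152)-np.arctan2(r[2],r[0]),np.abs(s["qvel"]).max())
d=viewer.snapshot("scene")
for q in (2.0,2.31): 
  for y in (-.065,.065): print(q,proj(d,W([.05-.085*np.cos(.835+q),y,.105+.085*np.sin(.835+q)])))
cv2.imwrite("pics/sc6.png",cv2.resize(d["img"][125:305,120:340],None,fx=3.5,fy=3.3))
d=viewer.snapshot("side");cv2.imwrite("pics/sd6.png",d["img"])
```

```text
turn [-0.001  -0.3564 -0.0008] shift(now axes) [ 0.1416  0.0005 -0.0747] shift(after turn axes) [ 0.1066  0.0007 -0.1194] tcp box [ 0.0574 -0.0007  0.2656] F(box) [-2.24  0.94  6.31] gw 0.128 t 13.65
r 0.16546134076223618 0.1627 lid 1.0484903670143617 0.002233432676458246
2.0 [185.32101829 237.08019774]
2.0 [240.34328717 253.28837119]
2.31 [185.1527745  247.86235209]
2.31 [239.61331008 264.31579886]
```

View pics/sc6.png

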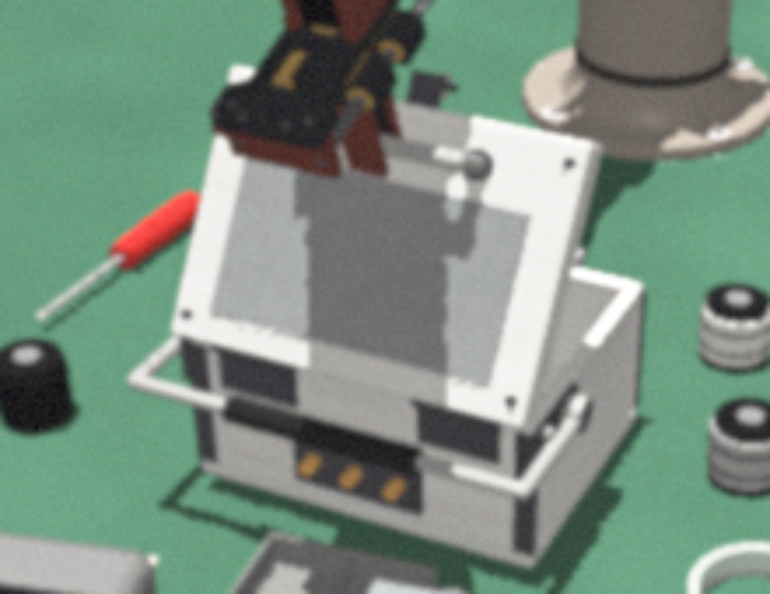

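View pics/sd6.png

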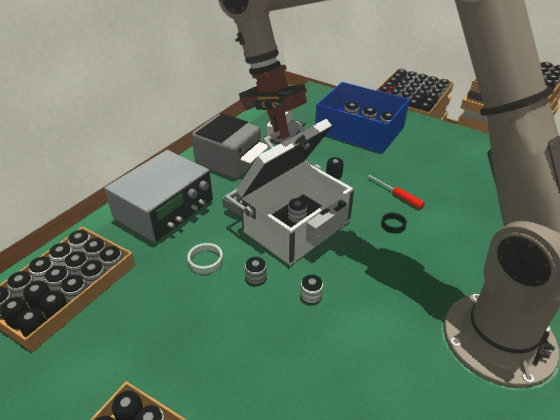

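The lid stands at about 60° in the fingers. The handle sleeve is at px (184,249), unchanged since seating, and the bystanders are in place. I let it settle briefly, then hand in.

Request:
apply_moves:
  plan:
    - [0, 0, 0, 0, 0, 0, 0]
    - [0, 0, 0, 0, 0, 0, 0]
    - [0, 0, 0, 0, 0, 0, 0]
    - [0, 0, 0, 0, 0, 0, 0]

```text
time: 14.25
tcp_pos: [0.6224, -0.0669, 0.2656]
tool_rot: [[-0.343, 0.189, 0.92], [0.067, 0.982, -0.177], [-0.937, 0.001, -0.349]]
wrist_force: [-2.2, 0.6, 6.8]
grip_width: 0.125
```

Run:
```python
from g import *
from cell import env
to([-.062,0,.159]); print(np.abs(readout.state()["qvel"]).max())
print(env.finish_job())
```

```text
turn [-0.001  -0.3565 -0.0008] shift(now axes) [ 0.1415  0.0005 -0.0746] shift(after turn axes) [ 0.1066  0.0007 -0.1193] tcp box [ 0.0573 -0.0007  0.2656] F(box) [-2.23  0.19  6.77] gw 0.125 t 14.25
0.002575877060456849
the job is handed in; nothing more can be done
None
```

The box is open, with the lid held at about 60° in the fingers, and the job is handed in at 14.3 s of the 67 s. The hand-in gave no verdict.

- **Carry handle:** I swung it over the back and pushed it into its end detent. In the camera images the sleeve ends match the full-stop position within about 1 px. They had not moved when I last looked.
- **Lid tug:** The lid came up freely to about 0.09 rad, with a visible gap at the front edge. The catch did not have hold of it, so I left the release tab alone.
- **Lid raised:** I followed the hinge arc to about 1.05 rad (60°), worked out from the tool's position rather than a lid reading. The arm was still, with the grab bar pinched at 11 mm opening under 35 N of commanded grip.
- **Bystanders:** In the last pictures the ones in view looked unmoved. I checked this by eye and did not measure it.

**Small disagreements:**
- The bar radius computed from the tool came out at 165 mm, against 163 mm from the given sizes.
- While raising the lid there was a side load of about 10 N, which a 1 mm correction reduced.
- A residual force of about 7 N remained on the tool at the end.

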